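# Switch on the cup warmer under the mug

## Task

Switch on the warming plate under the mug: slide the clear guard panel that covers that plate's knob past the other panel, push the knob in and turn it clockwise past its safety stop until its pointer meets the orange dot, and let it spring out again. Then slide the guard fully shut, so that both panels are closed. Leave the other knob off, leave the mug and the tin standing where they are on their plates, and do not disturb the salt shaker and spice jar.

Things in the scene. Friction and masses are not known exactly. Their poses are not given: they have to be found in the camera images.
- warmer: White fixed two-place cup warmer, 316 mm wide (y), 260 deep, 132 high. Origin at worktop level midway between its sides, below the sloping front recess; x to its back, y to its left as seen from the robot, z up. The recess face rises away from the robot at 25 degrees to the level and holds two knobs behind clear sliding panels; square to it the tool leans 25 degrees, tips forward and down.
- mug: Mug, dark grey above and white below, 82 mm across, 97 mm high, handle on its -y side; stands on one of the two plates. Origin under it, 14 mm from the cup's axis towards the handle.
- tin: Green food tin, 75 mm across, 58 mm high, parked on the other plate. Origin at the centre of its underside.
- salt_shaker: Glass salt shaker with a grey top, 44 mm across, 90 mm high, on the worktop to the left of the warmer, behind the black hob. Origin at the centre of its underside.
- spice_jar: Spice jar with red lid, 45 mm across, 106 mm high, on the worktop to the left of the warmer, behind the black hob. Origin at the centre of its underside.
- plate_left (a point): Centre of the top of the left warming plate, a dark disc 100 mm across on the level deck behind the recess, 114 mm above the worktop. The left knob switches it. Axes as warmer.
- panel_left_handle (a point): Middle of the top edge of the left guard panel's blue handle, a fin at the panel's left edge, 12 mm thick (y), 70 mm long (x), standing at least 25 mm clear of all around it. Can be gripped across its thickness, tool square to the slope, tips at most 23 mm below this point. Moves with the panel. Axes: x up the slope, y to the left, z square out of the sloping face.
- panel_left (a joint): Left clear guard panel (148 mm wide, 128 mm up the slope), m: 0 = closed over the left knob; grows as it slides to the right (-y of the warmer) over the other panel; 0.13 = fully open, the left half of the recess then being free 130 x 130 mm, knob in the middle. About 1 N of friction; stays where left.
- knob_left_grip (a point): On the left knob's axis, centre of the top of its black bar grip: bar 60 mm long, 16 thick, 24 high, on a disc 64 mm across. Covered by its panel when that is closed. Turns with the knob: x along the bar to its white pointer (up the slope at off), z square out of the sloping face.
- knob_left (a joint): Angle of the left knob, rad: 0 = off (pointer up the slope), grows clockwise seen from the front; orange dot at 1.22 (70 degrees), end stop at 1.9. A safety stop holds it at about 0.2 unless it is pushed in by over 6 mm (do not force it); from 0.65 on it can come out again. Friction of 0.06 Nm keeps it where it is left.
- knob_left_push (a joint): How far the left knob is pushed in, square to the face, m: 0 = out, 0.009 = fully in. Spring: 4 N at rest, 8 N fully in; it comes out by itself when let go.
- plate_right (a point): Centre of the top of the right warming plate, a dark disc 100 mm across on the level deck behind the recess, 114 mm above the worktop. The right knob switches it. Axes as warmer.
- panel_right_handle (a point): Middle of the top edge of the right guard panel's blue handle, a fin at the panel's right edge, 12 mm thick (y), 70 mm long (x), standing at least 25 mm clear of all around it. Can be gripped across its thickness, tool square to the slope, tips at most 23 mm below this point. Moves with the panel. Axes: x up the slope, y to the left, z square out of the sloping face.
- panel_right (a joint): Right clear guard panel (148 mm wide, 128 mm up the slope), m: 0 = closed over the right knob; grows as it slides to the left (+y of the warmer) under the other panel; 0.13 = fully open, the right half of the recess then being free 130 x 130 mm, knob in the middle. About 1 N of friction; stays where left.
- knob_right_grip (a point): On the right knob's axis, centre of the top of its black bar grip: bar 60 mm long, 16 thick, 24 high, on a disc 64 mm across. Covered by its panel when that is closed. Turns with the knob: x along the bar to its white pointer (up the slope at off), z square out of the sloping face.
- knob_right (a joint): Angle of the right knob, rad: 0 = off (pointer up the slope), grows clockwise seen from the front; orange dot at 1.22 (70 degrees), end stop at 1.9. A safety stop holds it at about 0.2 unless it is pushed in by over 6 mm (do not force it); from 0.65 on it can come out again. Friction of 0.06 Nm keeps it where it is left.
- knob_right_push (a joint): How far the right knob is pushed in, square to the face, m: 0 = out, 0.009 = fully in. Spring: 4 N at rest, 8 N fully in; it comes out by itself when let go.
There are look-alikes about, which are no part of the job. Leave any blue, pink or yellow look-alike of the spice_jar alone.

How it is judged:
On the way, in this order (a step that is already met when the one before it is completed fails the run):
1. the guard panel over the knob of the mug's plate is slid open by at least 80 mm (((y of mug in the frame of warmer above 0 m and value of joint panel_left above 0.08 m) or (y of mug in the frame of warmer below 0 m and value of joint panel_right above 0.08 m))), for 0.1 s.
2. that knob is pushed in by at least 5.5 mm before it passes its safety stop (((y of mug in the frame of warmer above 0 m and value of joint knob_left_push above 0.0055 m and value of joint knob_left below 0.35 rad) or (y of mug in the frame of warmer below 0 m and value of joint knob_right_push above 0.0055 m and value of joint knob_right below 0.35 rad))), for 0.05 s.
3. that knob is turned to the orange dot, 1.22 rad within 0.17, and has sprung out again (((y of mug in the frame of warmer above 0 m and value of joint knob_left between 1.05 and 1.39 rad and value of joint knob_left_push below 0.0015 m) or (y of mug in the frame of warmer below 0 m and value of joint knob_right between 1.05 and 1.39 rad and value of joint knob_right_push below 0.0015 m))), for 0.2 s.
At the end, for the whole second after the job is handed in: The knob of the mug's plate is out (within 1.5 mm) and at the dot (1.22 rad within 0.17), the other knob off (under 0.1 rad), both panels closed within 12 mm; mug, tin, salt shaker and spice jar upright within 0.1 rad, within 30 mm of their starts, mug and tin at rest (((y of mug in the frame of warmer above 0 m and value of joint knob_left between 1.05 and 1.39 rad and value of joint knob_left_push below 0.0015 m and value of joint knob_right below 0.1 rad) or (y of mug in the frame of warmer below 0 m and value of joint knob_right between 1.05 and 1.39 rad and value of joint knob_right_push below 0.0015 m and value of joint knob_left below 0.1 rad)) and value of joint each of panel_left, panel_right below 0.012 m and distance of each of mug, tin, salt_shaker, spice_jar from where it was at the start of the episode below 0.03 m and angle between each of mug, tin, salt_shaker, spice_jar's own z axis and vertical below 0.1 rad and linear speed of each of mug, tin below 0.02 m/s); the robot touches nothing.
It fails at once if the knob of the plate without the mug is turned on (past 0.3 rad) ((y of mug in the frame of warmer above 0 m and value of joint knob_right above 0.3 rad) or (y of mug in the frame of warmer below 0 m and value of joint knob_left above 0.3 rad)).
It fails at once if the mug is tipped over or shoved 40 mm or more (angle between mug's own z axis and vertical above 0.5 rad or distance of mug from where it was at the start of the episode above 0.04 m).
It fails at once if the tin is tipped over or shoved 40 mm or more (angle between tin's own z axis and vertical above 0.5 rad or distance of tin from where it was at the start of the episode above 0.04 m).
It fails at once if the salt shaker is tipped over or shoved 40 mm or more (angle between salt_shaker's own z axis and vertical above 0.5 rad or distance of salt_shaker from where it was at the start of the episode above 0.04 m).
It fails at once if the spice jar is tipped over or shoved 40 mm or more (angle between spice_jar's own z axis and vertical above 0.5 rad or distance of spice_jar from where it was at the start of the episode above 0.04 m).
It also fails if it takes over 58 s, if anything falls off the work surface, if the arm or the gripper's body presses on something with over 40 N, if the wrist force passes 120 N, or if a joint passes its speed limit or range.

## Robot

A 7-joint arm with a two-finger parallel gripper is mounted at the origin on a cart in front of the work surface, level with it; the furniture and walls round the work are solid. World frame = base frame: x ahead of the robot, y to its left, z up, the work surface at z = 0. Lengths are in m, angles in rad, forces in N, time in s.
With the tool pointing down it reaches from about 0.4 to 0.75 m from the base axis. Payload 19.5 kg.
Tool frame: the origin (TCP) lies on the front face of the gripper's body, between the roots of the fingers; the fingertips stand 73 mm ahead of it and the grasp point (between the pads) lies ahead of it (robot.pinch_z is the z of the grasp point in the tool frame, in m); z points along the fingers, y is the line along which they close (so a half turn about z gives the same grasp; the last joint's range is limited). The gripper opens to 85 mm and grips with 20 to 120 N. Pads are 22 mm wide; open, the fingers measure 114 mm over their backs; the gripper's body (76 mm by 85 mm) begins 54 mm behind the grasp point. The pads swing forward as they close: fully open they stand 13 mm farther back than shut.
Start: joints at [1.261, 0.707, -0.028, 1.485, 0.022, 0.951, -0.075], TCP at [0.152, -0.554, 0.304] pointing down, gripper open.
Joint ranges: [-2.71, 2.71], [-0.32, 2.16], [-1.57, 1.52], [0, 2.45], [-1.46, 4.6], [0, 2.02], [-2.83, 2.83]. Speed limits (rad/s): [1.89, 1.89, 2.57, 2.57, 3.01, 3.01, 3.01].

## Interface

Orientations are given as [roll, pitch, yaw] about the fixed x, y, z axes, in that order (R = Rz(yaw) Ry(pitch) Rx(roll)).
In Python, from cell import readout, eyes, workorder, robot gives the robot as it stands.
- The arm moves only by the tool play_rows, never from a script. Its argument "increments" is a list of rows, each an object of numbers: "gripper": the opening, from 0 (shut) to 1 (fully open); "dx", "dy", "dz": the shift along the tool's x, y, z in mm; "rx", "ry", "rz": the turn, a rotation vector about the tool's x, y, z in degrees. A call has 1 to 5 rows; each row shifts and turns the commanded pose from where the row before left it, along the tool's axes as they then stand; what a row does not reach is not made up. A row lasts 1/8 s, in which the tool goes at most 62.5 mm and 10.7 degrees, less where a joint would pass 70% of its speed; a pose out of reach is approached as far as the arm can. A call with a gripper value outside its range is refused whole. The fingers move at their own pace and stop on an object; "grip_force" is the grip in N (left out, the last holds). Time passes only in rows, so rows that do not move let the fingers close. It gives the time, the measured TCP pose, the force, the opening and the grip force at its end, in the units of the state.
- readout.read_state(): the state, without advancing time (a new reading comes with each control period).
- eyes.read_camera(name): name is "scene" or "top" or "wrist"; returns a dict with "pixels" (400x640x3 uint8, blue, green, red), "fx", "fy", "cx", "cy" (pixels), "R" (3x3) and "t" (3): a world point X has camera coordinates R X + t. Camera axes: x right, y down, z forward; pixel columns grow to the right and rows downward; lengths in m; the calibration is good to about 2 mm. A picture is of the moment at which its call begins. There is no depth.
- workorder.hand_in(): hands the job in; it is judged then, once.
Trained networks look in a picture, given as the dict that the camera call returned (one of the last four; its "shot" number tells which), for a name from the list of things; names that differ only in an ending like _2 or _b are one class to them, and where a whole thing is asked for, a point or a joint stands for the part that bears it (a point fixed in the world has none). Each returns a list of dicts, best first, with "confidence" (0 to 1); they miss things now and then, are a little off and sometimes report something else, mostly with a low value. They report only what shows in the picture. A call takes as long as a camera call. They do not tell look-alikes from the thing itself.
- eyes.spot_in(query, picture): "extent" ([left, top, right, bottom] as shares, 0 to 1, of the picture: columns of its width, rows of its height, round what is visible of it).
The state is a dict: "time": time; "qpos": joint angles; "dq": joint speeds; "joint_efforts": joint torques, N m; "ee_pos": TCP position; "orientation": TCP orientation; "wrist_force": force on the tool from outside, world axes, zero at the start; "ft_torque": the same for the moment, N m; "opening": finger opening in m; "grip_force": force on a finger pad.
Only numpy, scipy, OpenCV 4.12 (cv2) and the standard library are available. Lean on these libraries where they do the work, as an engineer would, in place of code of your own. Each camera call takes 0.05 s, during which the arm holds its last target. There are 200 camera calls.

## Working session

There is one attempt and no reset: what is moved stays moved. The work goes in short steps, Python scripts to look and compute and a tool call to move; the robot and the scene stay as the last step left them, time stands still between calls to the robot, and variables do not carry over. Pictures are saved under pics/ and viewed, at most 10 in all, crops included, and the job is handed in when it is done.

Besides the shell and the picture viewer there is one more tool, called by a JSON object that holds its "op" and its "data". play_rows: Moves the arm, as the interface text tells. Its arguments: {"type":"object","properties":{"increments":{"type":"array","items":{"type":"object","properties":{"gripper":{"type":"number"},"dx":{"type":"number"},"dy":{"type":"number"},"dz":{"type":"number"},"rx":{"type":"number"},"ry":{"type":"number"},"rz":{"type":"number"}}}},"grip_force":{"type":"number"}},"required":["increments"]}

```bash
mkdir -p pics; ls
cat > h.py <<'E'
import numpy as np, cv2
from scipy.spatial.transform import Rotation as Ro
from cell import readout, eyes, workorder, robot
def cam(n): return eyes.read_camera(n)
def proj(c,X):
    p=np.array(c["R"])@np.array(X)+np.array(c["t"]); return np.array([c["fx"]*p[0]/p[2]+c["cx"],c["fy"]*p[1]/p[2]+c["cy"]])
def ray(c,uv):
    R=np.array(c["R"]);d=R.T@np.array([(uv[0]-c["cx"])/c["fx"],(uv[1]-c["cy"])/c["fy"],1.]);return -R.T@np.array(c["t"]),d/np.linalg.norm(d)
def tri(obs):
    A=np.zeros((3,3));b=np.zeros(3)
    for c,uv in obs:
        o,d=ray(c,uv);M=np.eye(3)-np.outer(d,d);A+=M;b+=M@o
    return np.linalg.solve(A,b)
def spot(q,c,n=2):
    r=[]
    for s in eyes.spot_in(q,c)[:n]:
        e=np.array(s["extent"])*[640,400,640,400];r.append((round(s["confidence"],2),e.round(0).tolist()))
    return r
E
python3 - <<'E'
from h import *
print(readout.read_state(), robot.pinch_z)
for n in("scene","top"):
    c=cam(n);cv2.imwrite(f"pics/{n}0.png",c["pixels"]);print(n,np.round(c["R"],3).tolist(),c["t"],c["fx"])
    for q in("warmer","mug","tin","salt_shaker","spice_jar","panel_left_handle","panel_right_handle","knob_left_grip"):print(q,spot(q,c,3))
E
```

```text
pics
{'time': 0.0, 'qpos': array([ 1.26129571,  0.7070473 , -0.02762104,  1.48495537,  0.02199976,
        0.95088077, -0.07550035]), 'dq': array([ 0.00210237, -0.00082765,  0.00165075, -0.00011599, -0.00080674,
       -0.00038878,  0.00038836]), 'joint_efforts': array([ 5.06327319e-05, -8.83213592e+01,  1.23421222e+00, -2.36169130e+01,
        1.67492760e-02,  6.67672983e-03, -5.71715645e-06]), 'ee_pos': array([ 0.15211262, -0.55434584,  0.30346965]), 'orientation': array([-3.14060462e+00,  2.66152429e-05,  2.67802545e-01]), 'wrist_force': array([0.36769914, 0.07673779, 1.22455452]), 'ft_torque': array([-0.01766724, -0.00791655, -0.01883792]), 'grip_force': 0.0, 'opening': 0.08502857514050101} 0.0539
scene [[0.919, -0.394, 0.015], [-0.277, -0.671, -0.688], [0.281, 0.628, -0.726]] [-0.58646391  0.17865063  0.88419029] 375.27127907100913
warmer [(0.6, [248.0, 206.0, 431.0, 381.0])]
mug [(0.58, [327.0, 187.0, 367.0, 238.0])]
tin [(0.93, [375.0, 244.0, 415.0, 295.0]), (0.33, [249.0, 204.0, 433.0, 382.0])]
salt_shaker [(0.77, [304.0, 177.0, 321.0, 203.0])]
spice_jar [(0.97, [288.0, 141.0
[... 248 characters left out ...]
0.001], [-0.9, -0.31, -0.306], [0.289, 0.1, -0.952]] [-0.3239937   0.53723825  1.29347192] 460.8789606344909
warmer [(0.58, [301.0, 177.0, 418.0, 279.0]), (0.48, [320.0, 168.0, 353.0, 201.0])]
mug [(0.71, [302.0, 219.0, 360.0, 269.0]), (0.61, [317.0, 168.0, 353.0, 203.0])]
tin [(0.98, [378.0, 183.0, 409.0, 211.0])]
salt_shaker [(0.46, [271.0, 170.0, 284.0, 189.0])]
spice_jar [(0.79, [253.0, 134.0, 264.0, 163.0]), (0.7, [233.0, 153.0, 252.0, 178.0]), (0.69, [207.0, 142.0, 225.0, 169.0])]
panel_left_handle [(0.63, [305.0, 214.0, 360.0, 268.0]), (0.53, [233.0, 154.0, 251.0, 178.0])]
panel_right_handle [(0.56, [354.0, 228.0, 411.0, 274.0]), (0.22, [302.0, 219.0, 362.0, 268.0])]
knob_left_grip []
```

Run:
```python
import cv2,numpy as np
a=cv2.imread("pics/scene0.png")[110:390,230:450];b=cv2.imread("pics/top0.png")[120:300,200:440]
a=cv2.resize(a,None,fx=2.1,fy=2.1,interpolation=2);b=cv2.resize(b,None,fx=3.2,fy=3.2,interpolation=2)
cv2.imwrite("pics/a.png",a);cv2.imwrite("pics/b.png",b)
```

```text
(no output)
```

View pics/a.png

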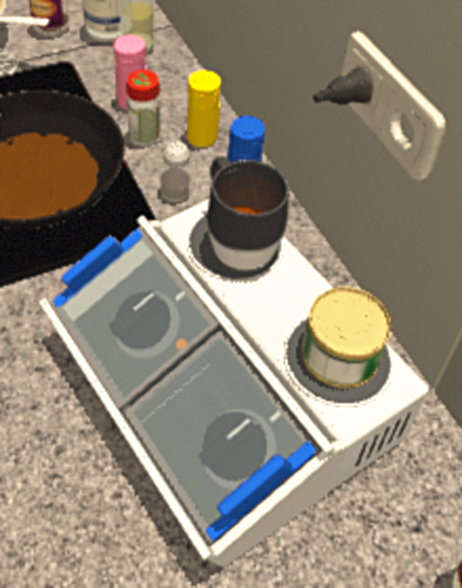

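View pics/b.png

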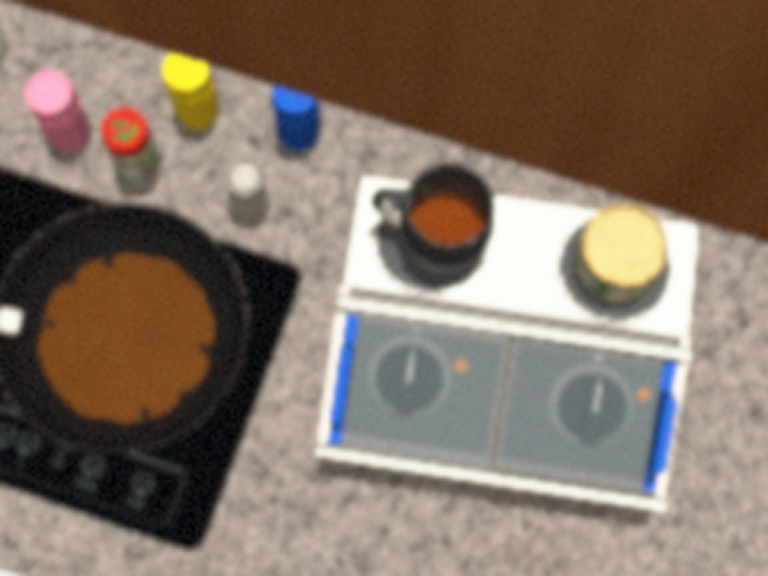

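The mug is on the left plate, with cup at a.png (248,215) and b.png (450,210), and the tin is on the right plate. So the left guard and left knob are the ones meant; the left handle is at b.png (345,380). The red-lid spice jar, at a.png (143,105), stands among pink, yellow and blue look-alikes, which I'll leave alone.

Run:
```python
from h import *
s=cam("scene");t=cam("top")
S=lambda u,v:(230+u/2.1,110+v/2.1)
T=lambda u,v:(200+u/3.2,120+v/3.2)
P={"FL":((45,303),(320,455)),"FR":((210,558),(663,508)),"BR":((427,388),(697,226)),
"dotL":((181,344),(461,366)),"knobL":((141,322),(410,375)),"knobR":((236,448),(592,405)),
"hLup":((138,234),(353,316)),"hLlo":((60,300),(337,442)),"hRup":((312,450),(670,364)),"hRlo":((210,532),(654,490))}
for k,(a,b) in P.items():
    X=tri([(s,S(*a)),(t,T(*b))]);print(k,X.round(3),(proj(s,X)-S(*a)).round(1),(proj(t,X)-T(*b)).round(1))
for n,c in(("s",s),("t",t)):
    h=cv2.cvtColor(c["pixels"],cv2.COLOR_BGR2HSV);m=cv2.inRange(h,(105,150,60),(125,255,255))
    k,l,st,ce=cv2.connectedComponentsWithStats(m)
    for i in range(1,k):
        if st[i,4]>25:
            r=cv2.minAreaRect(np.argwhere(l==i)[:,::-1].astype(np.float32));print(n,st[i],ce[i].round(1),cv2.boxPoints(r).round(0).tolist())
```

```text
FL [ 0.409 -0.156  0.065] [-1.2  0.6] [ 0.3 -1. ]
FR [ 0.465 -0.463  0.058] [-1.3  0.7] [ 0.3 -0.9]
BR [ 0.712 -0.417  0.106] [-0.2  0. ] [ 0.1 -0.1]
dotL [ 0.53  -0.251  0.05 ] [-0.5  0.2] [ 0.2 -0.4]
knobL [ 0.504 -0.209  0.051] [ 0.6 -0.3] [-0.2  0.5]
knobR [ 0.535 -0.377  0.047] [-0.3  0.1] [ 0.1 -0.2]
hLup [ 0.524 -0.147  0.121] [ 0. -0.] [-0.  0.]
hLlo [ 0.423 -0.168  0.078] [-1.3  0.6] [ 0.3 -1.1]
hRup [ 0.58  -0.428  0.105] [-0.7  0.2] [ 0.2 -0.4]
hRlo [ 0.472 -0.449  0.076] [-0.4  0.2] [ 0.1 -0.3]
s [339 165  17  22 309] [347.  175.7] [[339.0, 165.0], [355.0, 165.0], [355.0, 186.0], [339.0, 186.0]]
s [256 219  41  37 417] [274.6 235.1] [[250.0, 247.0], [291.0, 214.0], [298.0, 222.0], [257.0, 256.0]]
s [328 320  52  47 628] [352.4 342.2] [[324.0, 358.0], [373.0, 316.0], [381.0, 325.0], [332.0, 367.0]]
t [286 148  13  18 185] [292.1 156.3] [[286.0, 148.0], [298.0, 148.0], [298.0, 165.0], [286.0, 165.0]]
t [304 219   7  39  97] [307.  237.8] [[303.0, 257.0], [308.0, 219.0], [311.0, 219.0], [305.0, 257.0]]
t [402 234   8  39 119] [406.3 253. ] [[402.0, 272.0], [407.0, 234.0], [411.0, 234.0], [406.0, 273.0]]
```

```bash
cat >> h.py <<'E'
PSI=0.18
def Rw(psi=None): return Ro.from_euler("z",PSI if psi is None else psi).as_matrix()
def Rtool(a=0):  # square to slope; a = clockwise turn seen from front
    w=Rw(); c,s=np.cos(np.radians(25)),np.sin(np.radians(25))
    R=w@np.array([[c,0,s],[0,-1,0],[s,0,-c]])
    return R@Ro.from_euler("z",a).as_matrix()   # tool z into the face: + is clockwise
def cur():
    s=readout.read_state();return s,np.array(s["ee_pos"]),Ro.from_euler("xyz",s["orientation"]).as_matrix()
def plan(p1,R1,n):
    s,p,R=cur();w=Ro.from_matrix(R.T@R1).as_rotvec();d=(np.array(p1)-p)/n
    for k in range(n):
        l=R@Ro.from_rotvec(w*k/n).as_matrix();t=l.T@d*1000;g=np.degrees(w/n)
        print(dict(zip(("dx","dy","dz","rx","ry","rz"),np.r_[t,g].round(1).tolist())))
E
python3 - <<'E'
from h import *
plan([0.39,-0.173,0.29],Rtool(),10)
E
```

```text
{'dx': 33.0, 'dy': -30.5, 'dz': 1.4, 'rx': -0.1, 'ry': 2.5, 'rz': 0.5}
{'dx': 32.7, 'dy': -30.8, 'dz': 2.8, 'rx': -0.1, 'ry': 2.5, 'rz': 0.5}
{'dx': 32.3, 'dy': -31.1, 'dz': 4.1, 'rx': -0.1, 'ry': 2.5, 'rz': 0.5}
{'dx': 31.8, 'dy': -31.4, 'dz': 5.5, 'rx': -0.1, 'ry': 2.5, 'rz': 0.5}
{'dx': 31.2, 'dy': -31.6, 'dz': 6.8, 'rx': -0.1, 'ry': 2.5, 'rz': 0.5}
{'dx': 30.6, 'dy': -31.9, 'dz': 8.1, 'rx': -0.1, 'ry': 2.5, 'rz': 0.5}
{'dx': 30.0, 'dy': -32.2, 'dz': 9.3, 'rx': -0.1, 'ry': 2.5, 'rz': 0.5}
{'dx': 29.3, 'dy': -32.5, 'dz': 10.6, 'rx': -0.1, 'ry': 2.5, 'rz': 0.5}
{'dx': 28.5, 'dy': -32.7, 'dz': 11.7, 'rx': -0.1, 'ry': 2.5, 'rz': 0.5}
{'dx': 27.7, 'dy': -33.0, 'dz': 12.9, 'rx': -0.1, 'ry': 2.5, 'rz': 0.5}
```

{"op": "play_rows", "data": {"increments": [{"dx": 33, "dy": -30.5, "dz": 1, "ry": 2.5, "rz": 0.5}, {"dx": 33, "dy": -31, "dz": 3, "ry": 2.5, "rz": 0.5}, {"dx": 32, "dy": -31, "dz": 4, "ry": 2.5, "rz": 0.5}, {"dx": 32, "dy": -31.5, "dz": 5.5, "ry": 2.5, "rz": 0.5}, {"dx": 31, "dy": -31.5, "dz": 7, "ry": 2.5, "rz": 0.5}]}}

```text
invalid input at $.increments[0]: expected keys gripper, dx, dy, dz, rx, ry, rz
```

{"op": "play_rows", "data": {"increments": [{"dx": 30.5, "dy": -32, "dz": 8, "ry": 2.5, "rz": 0.5}, {"dx": 30, "dy": -32, "dz": 9, "ry": 2.5, "rz": 0.5}, {"dx": 29, "dy": -32.5, "dz": 10.5, "ry": 2.5, "rz": 0.5}, {"dx": 28.5, "dy": -32.5, "dz": 11.5, "ry": 2.5, "rz": 0.5}, {"dx": 28, "dy": -33, "dz": 13, "ry": 2.5, "rz": 0.5}]}}

```text
invalid input at $.increments[0]: expected keys gripper, dx, dy, dz, rx, ry, rz
```

{"op": "play_rows", "data": {"increments": [{"dx": 0}, {"dx": 0}]}}

```text
invalid input at $.increments[0]: expected keys gripper, dx, dy, dz, rx, ry, rz
```

Run:
```python
from h import *
c=cam("wrist");cv2.imwrite("pics/w1.png",c["pixels"]);print(np.round(c["R"],3).tolist(),-np.array(c["R"]).T@c["t"],c["fx"])
for q in("panel_left_handle","panel_right_handle","warmer"):print(q,spot(q,c))
import pickle;pickle.dump(c,open("w1.pkl","wb"))
```

```text
[[0.265, -0.964, 0.0], [-0.914, -0.251, 0.317], [-0.306, -0.084, -0.948]] [ 0.22957182 -0.53301607  0.37425668] 340.2085769555462
panel_left_handle []
panel_right_handle []
warmer []
```

View pics/w1.png

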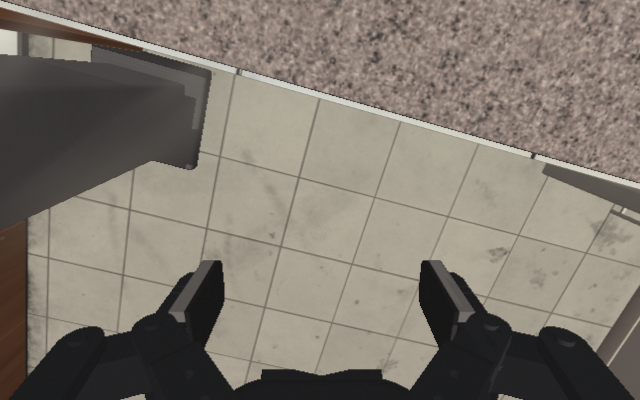

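The moves were refused because every row needs all the keys. The view shows only the floor and the worktop edge.

{"op": "play_rows", "data": {"increments": [{"gripper": 1, "dx": 33, "dy": -30.5, "dz": 1, "rx": 0, "ry": 2.5, "rz": 0.5}, {"gripper": 1, "dx": 33, "dy": -31, "dz": 3, "rx": 0, "ry": 2.5, "rz": 0.5}, {"gripper": 1, "dx": 32, "dy": -31, "dz": 4, "rx": 0, "ry": 2.5, "rz": 0.5}, {"gripper": 1, "dx": 32, "dy": -31.5, "dz": 5.5, "rx": 0, "ry": 2.5, "rz": 0.5}, {"gripper": 1, "dx": 31, "dy": -31.5, "dz": 7, "rx": 0, "ry": 2.5, "rz": 0.5}]}}

```text
time: 1.82
ee_pos: [0.2717, -0.3623, 0.2977]
orientation: [-3.137, -0.219, 0.223]
wrist_force: [2.3, -0.4, -0.4]
opening: 0.0853
grip_force: 0.0
```

{"op": "play_rows", "data": {"increments": [{"gripper": 1, "dx": 30.5, "dy": -32, "dz": 8, "rx": 0, "ry": 2.5, "rz": 0.5}, {"gripper": 1, "dx": 30, "dy": -32, "dz": 9, "rx": 0, "ry": 2.5, "rz": 0.5}, {"gripper": 1, "dx": 29, "dy": -32.5, "dz": 10.5, "rx": 0, "ry": 2.5, "rz": 0.5}, {"gripper": 1, "dx": 28.5, "dy": -32.5, "dz": 11.5, "rx": 0, "ry": 2.5, "rz": 0.5}, {"gripper": 1, "dx": 28, "dy": -33, "dz": 13, "rx": 0, "ry": 2.5, "rz": 0.5}]}}

```text
time: 2.45
ee_pos: [0.3901, -0.1719, 0.2935]
orientation: [-3.121, -0.437, 0.174]
wrist_force: [1.2, -0.0, 0.5]
opening: 0.0852
grip_force: 0.0
```

{"op": "play_rows", "data": {"increments": [{"gripper": 1, "dx": 0, "dy": 0, "dz": 0, "rx": 0, "ry": 0, "rz": 0}, {"gripper": 1, "dx": 0, "dy": 0, "dz": 0, "rx": 0, "ry": 0, "rz": 0}]}}

```text
time: 2.7
ee_pos: [0.3894, -0.1735, 0.2933]
orientation: [-3.121, -0.435, 0.174]
wrist_force: [0.2, 0.1, -0.1]
opening: 0.0854
grip_force: 0.0
```

Run:
```python
from h import *
c=cam("wrist");cv2.imwrite("pics/w2.png",c["pixels"]);print(np.round(c["R"],3).tolist(),-np.array(c["R"]).T@c["t"],c["fx"])
for q in("panel_left_handle","panel_right_handle","warmer"):print(q,spot(q,c))
import pickle;pickle.dump(c,open("w1.pkl","wb"))
print((cur()[2].T@Rtool()).round(3))
```

```text
[[0.182, -0.983, -0.018], [-0.977, -0.179, -0.112], [0.107, 0.038, -0.993]] [ 0.4321747  -0.16719889  0.39133763] 340.2085769555462
panel_left_handle [(0.96, [315.0, 108.0, 503.0, 257.0])]
panel_right_handle [(0.62, [481.0, 109.0, 640.0, 250.0])]
warmer [(0.97, [306.0, 1.0, 638.0, 265.0])]
[[ 1.     0.006  0.001]
 [-0.006  1.     0.018]
 [-0.001 -0.018  1.   ]]
```

View pics/w2.png

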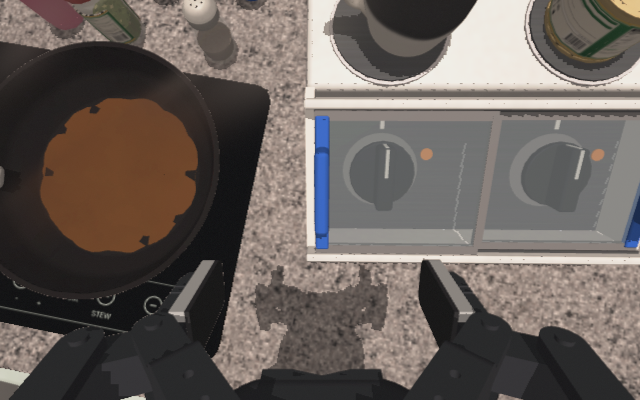

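Fine view: the left handle is at (322,190), the left knob at (380,172), the dot at (427,155), and the finger pads at rows 260–310. I'll take a second wrist view further right for triangulation.

{"op": "play_rows", "data": {"increments": [{"gripper": 1, "dx": 10, "dy": 45, "dz": 0, "rx": -0.5, "ry": 0, "rz": 0}, {"gripper": 1, "dx": 10, "dy": 45, "dz": 0, "rx": -0.5, "ry": 0, "rz": 0}, {"gripper": 1, "dx": 0, "dy": 0, "dz": 0, "rx": 0, "ry": 0, "rz": 0}, {"gripper": 1, "dx": 0, "dy": 0, "dz": 0, "rx": 0, "ry": 0, "rz": 0}]}}

```text
time: 3.4
ee_pos: [0.4232, -0.2581, 0.3002]
orientation: [-3.138, -0.435, 0.174]
wrist_force: [-0.5, 0.3, -0.3]
opening: 0.0853
grip_force: 0.0
```

Run:
```python
from h import *
import pickle
c=cam("wrist");cv2.imwrite("pics/w3.png",c["pixels"]);pickle.dump(c,open("w2.pkl","wb"))
for n in("w1.pkl","w2.pkl"):
    c=pickle.load(open(n,"rb"));h=cv2.cvtColor(c["pixels"],cv2.COLOR_BGR2HSV);m=cv2.inRange(h,(105,150,60),(125,255,255))
    for nm,m in(("blue",m),("dot",cv2.inRange(h,(5,60,140),(18,160,255)))):
        k,l,st,ce=cv2.connectedComponentsWithStats(m)
        for i in range(1,k):
            if 60<st[i,4]<4000 and st[i,0]>(250 if nm=="blue" else 100) and st[i,1]<250:
                print(n,nm,st[i],ce[i].round(1))
                if nm=="blue":
                    print([(y,int(np.where(l[y]==i)[0].min()),int(np.where(l[y]==i)[0].max())) for y in range(st[i,1],st[i,1]+st[i,3],8)])
```

```text
w1.pkl blue [ 315  116   14  133 1746] [321.3 180.5]
[(116, 317, 326), (124, 315, 328), (132, 315, 328), (140, 315, 328), (148, 316, 328), (156, 315, 328), (164, 315, 328), (172, 315, 328), (180, 315, 327), (188, 315, 327), (196, 315, 327), (204, 315, 327), (212, 315, 327), (220, 315, 327), (228, 315, 327), (236, 316, 327), (244, 316, 327)]
w1.pkl blue [625 197  15  50 389] [634.  228.7]
[(197, 639, 639), (205, 637, 639), (213, 634, 639), (221, 632, 639), (229, 629, 639), (237, 627, 638), (245, 625, 636)]
w1.pkl dot [420 148  13  12 121] [426.1 153.7]
w1.pkl dot [591 149  13  12 128] [597.1 154.5]
w2.pkl blue [ 519  139   57  125 3744] [547.4 207.9]
[(139, 547, 553), (147, 542, 555), (155, 541, 553), (163, 539, 551), (171, 538, 553), (179, 536, 574), (187, 534, 575), (195, 533, 573), (203, 531, 571), (211, 529, 569), (219, 528, 567), (227, 526, 565), (235, 524, 563), (243, 523, 561), (251, 521, 559), (259, 519, 530)]
w2.pkl dot [458   0  31  47  86] [466.1  19.5]
w2.pkl dot [505   0  58  53 286] [543.5  31.5]
w2.pkl dot [327 167  12  12 109] [332.9 172.7]
w2.pkl dot [493 167  12  12 112] [498.6 172.9]
```

View pics/w3.png

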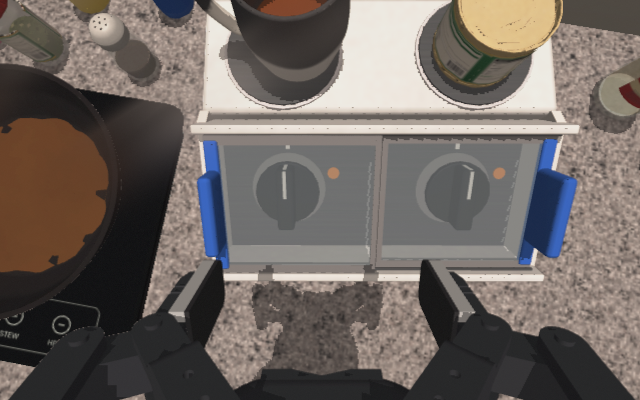

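Second view: left fin at about (208,215), left knob (288,190), dots at (333,173) and (499,173), right fin at (555,210). Both panels are shut and both pointers are up.

Run:
```python
from h import *
import pickle
a=pickle.load(open("w1.pkl","rb"));b=pickle.load(open("w2.pkl","rb"))
h=cv2.cvtColor(b["pixels"],cv2.COLOR_BGR2HSV);m=cv2.inRange(h,(105,150,60),(125,255,255))
for y in range(140,270,6):
    x=np.where(m[y,190:240])[0]+190
    if len(x):print(y,x.min(),x.max(),b["pixels"][y,x.min():x.max()+1,0].tolist())
print("w1 V", [(y,int(a["pixels"][y,321,0])) for y in range(114,252,4)])
dL=tri([(a,(426.1,153.7)),(b,(332.9,172.7))]);dR=tri([(a,(597.1,154.5)),(b,(498.6,172.9))])
v=dL-dR;print(dL.round(4),dR.round(4),v.round(4),np.linalg.norm(v),np.arctan2(-v[0],v[1]))
```

```text
146 204 216 [181, 189, 190, 191, 191, 191, 191, 191, 192, 192, 190, 175, 152]
152 205 217 [187, 191, 191, 192, 191, 191, 191, 192, 192, 193, 186, 165, 138]
158 205 217 [178, 192, 191, 191, 191, 192, 192, 192, 192, 193, 191, 179, 157]
164 206 218 [183, 191, 192, 191, 192, 192, 192, 193, 192, 193, 189, 170, 145]
170 206 218 [190, 191, 183, 161, 166, 166, 167, 166, 169, 182, 192, 184, 159]
176 202 219 [134, 135, 135, 137, 136, 136, 133, 129, 126, 123, 119, 114, 109, 101, 95, 86, 78, 81]
182 197 219 [170, 174, 187, 193, 194, 194, 194, 194, 193, 185, 177, 168, 155, 129, 104, 86, 85, 84, 83, 82, 80, 78, 76]
188 198 220 [159, 175, 187, 191, 190, 191, 191, 189, 185, 178, 170, 162, 146, 119, 96, 86, 82, 77, 77, 75, 76, 74, 75]
194 199 220 [165, 180, 190, 191, 191, 190, 191, 189, 183, 175, 168, 157, 136, 109, 86, 84, 83, 81, 80, 78, 77, 76]
200 200 221 [172, 185, 190, 191, 191, 190, 191, 187, 180, 173, 165, 154, 127, 101, 82, 83, 80, 77, 78, 77, 75, 76]
206 200 222 [180, 177, 188, 189, 191, 190, 191, 189, 186, 178, 170, 162, 145, 116, 91, 83, 81, 80, 79, 76, 76, 76, 81]
212 201 222 [168, 181, 
[... 826 characters left out ...]
172, 159, 135, 98, 107, 117, 117, 116, 117, 116, 136, 168, 143]
260 220 227 [90, 149, 192, 192, 191, 190, 182, 158]
266 222 227 [113, 192, 192, 192, 190, 173]
w1 V [(114, 127), (118, 200), (122, 199), (126, 199), (130, 199), (134, 200), (138, 199), (142, 199), (146, 185), (150, 138), (154, 201), (158, 196), (162, 196), (166, 196), (170, 197), (174, 197), (178, 197), (182, 197), (186, 197), (190, 197), (194, 197), (198, 197), (202, 195), (206, 195), (210, 196), (214, 195), (218, 195), (222, 195), (226, 196), (230, 195), (234, 136), (238, 147), (242, 197), (246, 197), (250, 125)]
[ 0.5285 -0.2506  0.0537] [ 0.5581 -0.4181  0.053 ] [-0.0297  0.1676  0.0007] 0.1701755571953214 0.1751423676157104
```

```bash
sed -i 's/^PSI=.*/PSI=0.175/' h.py
python3 - <<'E'
from h import *
import pickle
a=pickle.load(open("w1.pkl","rb"));b=pickle.load(open("w2.pkl","rb"))
U=tri([(a,(322,152)),(b,(203,179.5))]);L=tri([(a,(321.3,233.5)),(b,(212,257))])
H=(U+L)/2;v=U-L;print(U.round(4),L.round(4),np.linalg.norm(v),"handle",H.round(4),"slope",np.degrees(np.arcsin(v[2]/np.linalg.norm(v))))
dL=np.array([0.5285,-0.2506,0.0537]);print("dot in face frame rel handle",(Rtool().T@(dL-H)*1000).round(1))
# knob pointer/bar ends visible
T=Rtool()
s,p,R=cur();print((R.T@T).round(3));g=p+R[:,2]*.0539;print("grasp point -> handle (tool mm)",(T.T@(H-g)*1000).round(1))
E
```

```text
[ 0.4908 -0.1524  0.1389] [ 0.4304 -0.1625  0.1081] 0.06856192326676773 handle [ 0.4606 -0.1575  0.1235] slope 26.725207756655116
dot in face frame rel handle [ 16.4 103.5  84.7]
[[ 1.     0.     0.001]
 [-0.     1.     0.004]
 [-0.001 -0.004  1.   ]]
grasp point -> handle (tool mm) [-25.4 -92.1 129.3]
```

{"op": "play_rows", "data": {"grip_force": 25, "increments": [{"gripper": 0.6, "dx": -9, "dy": -31, "dz": 10, "rx": 0, "ry": 0, "rz": 0}, {"gripper": 0.6, "dx": -9, "dy": -31, "dz": 20, "rx": 0, "ry": 0, "rz": 0}, {"gripper": 0.6, "dx": -7.5, "dy": -30, "dz": 20, "rx": 0.2, "ry": 0, "rz": 0}, {"gripper": 0.6, "dx": 0, "dy": 0, "dz": 30, "rx": 0, "ry": 0, "rz": 0}, {"gripper": 0.6, "dx": 0, "dy": 0, "dz": 0, "rx": 0, "ry": 0, "rz": 0}]}}

```text
time: 4.08
ee_pos: [0.4306, -0.1774, 0.2394]
orientation: [-3.112, -0.407, 0.176]
wrist_force: [0.1, 0.6, 0.0]
opening: 0.0512
grip_force: 0.0
```

Run:
```python
from h import *
c=cam("wrist");cv2.imwrite("pics/w4.png",c["pixels"])
T=Rtool();H=np.array([.4606,-.1575,.1235]);s,p,R=cur();g=p+R[:,2]*.0539;print((T.T@(H-g)*1000).round(1),(R.T@T).round(3).tolist())
h=cv2.cvtColor(c["pixels"],cv2.COLOR_BGR2HSV);m=cv2.inRange(h,(105,150,60),(125,255,255));y,x=np.where(m);print(x.min(),x.max(),y.min(),y.max())
```

```text
[-17.1 -12.8  65.9] [[1.0, -0.001, 0.029], [-0.0, 1.0, 0.029], [-0.029, -0.029, 0.999]]
294 314 141 298
```

View pics/w4.png

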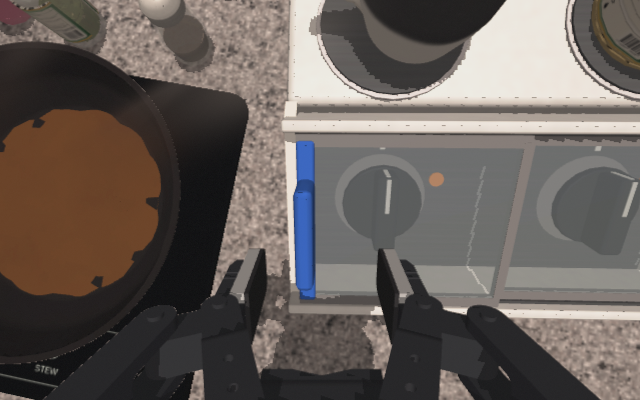

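The fin is at columns 294–314 and is not yet between the pads; the tool stopped short and turned slightly. I'll check the joints.

Run:
```python
from h import *
s,p,R=cur();print(s["qpos"].round(3),s["time"]); plan([.4606,-.1575,.1235]-Rtool()[:,2]*.0850,Rtool(),2)
```

```text
[ 6.950e-01  6.480e-01 -4.090e-01  2.203e+00 -6.580e-01  1.000e-03
 -3.280e-01] 4.125
{'dx': -8.8, 'dy': -6.7, 'dz': 17.8, 'rx': -0.8, 'ry': 0.8, 'rz': 0.0}
{'dx': -9.1, 'dy': -7.0, 'dz': 17.6, 'rx': -0.8, 'ry': 0.8, 'rz': 0.0}
```

{"op": "play_rows", "data": {"increments": [{"gripper": 0.6, "dx": 0, "dy": 0, "dz": 0, "rx": 0, "ry": 0, "rz": 0}, {"gripper": 0.6, "dx": 0, "dy": 0, "dz": 0, "rx": 0, "ry": 0, "rz": 0}]}}

```text
time: 4.38
ee_pos: [0.43, -0.1782, 0.2405]
orientation: [-3.114, -0.408, 0.175]
wrist_force: [0.0, 0.4, 0.2]
opening: 0.0514
grip_force: 0.0
```

Run:
```python
from h import *
s,p,R=cur();print(s["qpos"].round(3),s["time"],p,s["orientation"]); plan([.4606,-.1575,.1235]-Rtool()[:,2]*.0850,Rtool(),2)
```

```text
[ 6.960e-01  6.460e-01 -4.090e-01  2.203e+00 -6.590e-01  1.000e-03
 -3.280e-01] 4.375 [ 0.42995529 -0.1782062   0.24049087] [-3.11386342 -0.40818119  0.17483473]
{'dx': -8.9, 'dy': -7.0, 'dz': 18.1, 'rx': -0.8, 'ry': 0.8, 'rz': -0.0}
{'dx': -9.2, 'dy': -7.3, 'dz': 17.9, 'rx': -0.8, 'ry': 0.8, 'rz': -0.0}
```

```bash
cat >> h.py <<'E'
def Rlean(deg,a=0):
    c,s=np.cos(np.radians(deg)),np.sin(np.radians(deg))
    return Rw()@np.array([[c,0,s],[0,-1,0],[s,0,-c]])@Ro.from_euler("z",a).as_matrix()
H=np.array([.4606,-.1575,.1235])
E
python3 - <<'E'
from h import *
R=Rlean(8);plan(H-R[:,2]*(.0555+.045),R,3)
E
```

```text
{'dx': 3.7, 'dy': -4.8, 'dz': 8.1, 'rx': -0.5, 'ry': -5.1, 'rz': 0.1}
{'dx': 4.4, 'dy': -4.9, 'dz': 7.7, 'rx': -0.5, 'ry': -5.1, 'rz': 0.1}
{'dx': 5.1, 'dy': -4.9, 'dz': 7.2, 'rx': -0.5, 'ry': -5.1, 'rz': 0.1}
```

{"op": "play_rows", "data": {"increments": [{"gripper": 0.6, "dx": 3.7, "dy": -4.8, "dz": 8.1, "rx": -0.5, "ry": -5.1, "rz": 0.1}, {"gripper": 0.6, "dx": 4.4, "dy": -4.9, "dz": 7.7, "rx": -0.5, "ry": -5.1, "rz": 0.1}, {"gripper": 0.6, "dx": 5.1, "dy": -4.9, "dz": 7.2, "rx": -0.5, "ry": -5.1, "rz": 0.1}, {"gripper": 0.6, "dx": 0, "dy": 0, "dz": 0, "rx": 0, "ry": 0, "rz": 0}]}}

```text
time: 4.88
ee_pos: [0.4469, -0.1593, 0.2229]
orientation: [-3.137, -0.156, 0.178]
wrist_force: [-0.4, -0.1, 0.2]
opening: 0.0511
grip_force: 0.0
```

Run:
```python
from h import *
R=Rlean(8);print(cur()[0]["qpos"].round(3));plan(H-R[:,2]*(.0555),R,3)
```

```text
[ 0.211  0.681  0.178  2.052 -0.613  0.34  -0.478]
{'dx': -0.3, 'dy': 0.3, 'dz': 14.9, 'rx': -0.1, 'ry': -0.3, 'rz': 0.1}
{'dx': -0.2, 'dy': 0.3, 'dz': 14.9, 'rx': -0.1, 'ry': -0.3, 'rz': 0.1}
{'dx': -0.1, 'dy': 0.2, 'dz': 14.9, 'rx': -0.1, 'ry': -0.3, 'rz': 0.1}
```

Reached. Now down, grip and slide, checking the force after the grip.

{"op": "play_rows", "data": {"increments": [{"gripper": 0.6, "dx": 0, "dy": 0.3, "dz": 15, "rx": 0, "ry": -0.3, "rz": 0}, {"gripper": 0.6, "dx": 0, "dy": 0.3, "dz": 15, "rx": 0, "ry": -0.3, "rz": 0}, {"gripper": 0.6, "dx": 0, "dy": 0, "dz": 15, "rx": 0, "ry": -0.3, "rz": 0}, {"gripper": 0.6, "dx": 0, "dy": 0, "dz": 0, "rx": 0, "ry": 0, "rz": 0}]}}

```text
time: 5.38
ee_pos: [0.4523, -0.1604, 0.1772]
orientation: [-3.135, -0.139, 0.173]
wrist_force: [0.0, 0.1, 0.1]
opening: 0.0511
grip_force: 0.0
```

{"op": "play_rows", "data": {"grip_force": 25, "increments": [{"gripper": 0, "dx": 0, "dy": 0, "dz": 0, "rx": 0, "ry": 0, "rz": 0}, {"gripper": 0, "dx": 0, "dy": 0, "dz": 0, "rx": 0, "ry": 0, "rz": 0}, {"gripper": 0, "dx": 0, "dy": 0, "dz": 0, "rx": 0, "ry": 0, "rz": 0}, {"gripper": 0, "dx": 0, "dy": 0, "dz": 0, "rx": 0, "ry": 0, "rz": 0}]}}

```text
time: 5.88
ee_pos: [0.4528, -0.1601, 0.1789]
orientation: [-3.137, -0.141, 0.174]
wrist_force: [-1.3, 0.5, 5.7]
opening: 0.0113
grip_force: 30.4
```

Run:
```python
from h import *
s,p,R=cur();print(s["qpos"].round(3),s["wrist_force"].round(1),s["opening"],s["grip_force"]);print("slide dir in tool",(R.T@(Rw()@[0,-1,0])*128).round(1), ((p+R[:,2]*.0539-H)*1000).round(1))
```

```text
[ 0.249  0.771  0.103  2.061 -0.65   0.237 -0.45 ] [-1.3  0.5  5.7] 0.011297189843869819 30.37710428237915
slide dir in tool [ 1.00e-01  1.28e+02 -6.00e-01] [-0.4 -1.   2. ]
```

{"op": "play_rows", "data": {"increments": [{"gripper": 0, "dx": 0, "dy": 10, "dz": 0, "rx": 0, "ry": 0, "rz": 0}, {"gripper": 0, "dx": 0, "dy": 15, "dz": 0, "rx": 0, "ry": 0, "rz": 0}, {"gripper": 0, "dx": 0, "dy": 20, "dz": 0, "rx": 0, "ry": 0, "rz": 0}, {"gripper": 0, "dx": 0, "dy": 20, "dz": 0, "rx": 0, "ry": 0, "rz": 0}, {"gripper": 0, "dx": 0, "dy": 20, "dz": 0, "rx": 0, "ry": 0, "rz": 0}]}}

```text
time: 6.5
ee_pos: [0.4677, -0.2445, 0.1788]
orientation: [-3.137, -0.141, 0.174]
wrist_force: [-1.4, 1.5, 13.0]
opening: 0.011
grip_force: 31.3
```

{"op": "play_rows", "data": {"increments": [{"gripper": 0, "dx": 0, "dy": 20, "dz": 0, "rx": 0, "ry": 0, "rz": 0}, {"gripper": 0, "dx": 0, "dy": 15, "dz": 0, "rx": 0, "ry": 0, "rz": 0}, {"gripper": 0, "dx": 0, "dy": 8, "dz": 0, "rx": 0, "ry": 0, "rz": 0}, {"gripper": 0, "dx": 0, "dy": 0, "dz": 0, "rx": 0, "ry": 0, "rz": 0}]}}

```text
time: 7.0
ee_pos: [0.4751, -0.2867, 0.1788]
orientation: [-3.137, -0.141, 0.174]
wrist_force: [-4.2, -0.7, 15.1]
opening: 0.0112
grip_force: 31.8
```

{"op": "play_rows", "data": {"increments": [{"gripper": 0.5, "dx": 0, "dy": 0, "dz": 0, "rx": 0, "ry": 0, "rz": 0}, {"gripper": 0.5, "dx": 0, "dy": 0, "dz": 0, "rx": 0, "ry": 0, "rz": 0}, {"gripper": 0.5, "dx": 0, "dy": 0, "dz": -30, "rx": 0, "ry": 0, "rz": 0}, {"gripper": 0.5, "dx": 0, "dy": 0, "dz": -50, "rx": 0, "ry": 0, "rz": 0}]}}

```text
time: 7.5
ee_pos: [0.4637, -0.2881, 0.2571]
orientation: [-3.135, -0.138, 0.174]
wrist_force: [-0.0, -0.2, 0.3]
opening: 0.0426
grip_force: 0.0
```

Run:
```python
from h import *
R=Rtool();s,p,_=cur();print(s["qpos"].round(3));plan(p+R[:,2]*0-np.array([.02,0,0])+Rw()@[0,.045,.015],Rtool(),3)
```

```text
[ 0.388  0.717  0.28   1.745 -0.475  0.657 -0.431]
{'dx': -5.8, 'dy': -16.2, 'dz': -5.7, 'rx': -0.1, 'ry': 5.7, 'rz': -0.0}
{'dx': -5.2, 'dy': -16.2, 'dz': -6.3, 'rx': -0.1, 'ry': 5.7, 'rz': -0.0}
{'dx': -4.5, 'dy': -16.2, 'dz': -6.9, 'rx': -0.1, 'ry': 5.7, 'rz': -0.0}
```

Run:
```python
from h import *
import pickle
c=cam("wrist");pickle.dump(c,open("k1.pkl","wb"));cv2.imwrite("pics/k1.png",c["pixels"])
```

{"op": "play_rows", "data": {"increments": [{"gripper": 0.5, "dx": -5.8, "dy": -16, "dz": -5.7, "rx": 0, "ry": 5.7, "rz": 0}, {"gripper": 0.5, "dx": -5.2, "dy": -16, "dz": -6.3, "rx": 0, "ry": 5.7, "rz": 0}, {"gripper": 0.5, "dx": -4.5, "dy": -16, "dz": -7, "rx": 0, "ry": 5.7, "rz": 0}, {"gripper": 0.5, "dx": 0, "dy": 0, "dz": 0, "rx": 0, "ry": 0, "rz": 0}, {"gripper": 0.5, "dx": 0, "dy": 0, "dz": 0, "rx": 0, "ry": 0, "rz": 0}]}}

```text
time: 8.18
ee_pos: [0.4371, -0.2459, 0.2717]
orientation: [-3.136, -0.435, 0.172]
wrist_force: [-0.5, -0.6, -0.5]
opening: 0.0424
grip_force: 0.0
```

Run:
```python
from h import *
import pickle
c=cam("wrist");pickle.dump(c,open("k2.pkl","wb"));cv2.imwrite("pics/k2.png",c["pixels"])
a=pickle.load(open("k1.pkl","rb"))
o=[]
for x in(a,c):
    u,v=proj(x,[.515,-.215,.075]).astype(int);print(u,v)
    k=x["pixels"];u0,v0=max(u-80,0),max(v-75,0);q=k[v0:v0+150,u0:u0+160];print("off",u0,v0,q.shape);o.append(cv2.resize(q,(400,375),interpolation=2))
cv2.imwrite("pics/kk.png",np.hstack(o))
print(cur()[0]["qpos"].round(3),(cur()[2].T@Rtool()).round(3).tolist())
```

```text
240 140
off 160 65 (150, 160, 3)
303 188
off 223 113 (150, 160, 3)
[ 0.713  0.603 -0.211  2.054 -0.796  0.24  -0.086] [[1.0, 0.002, 0.001], [-0.002, 1.0, 0.005], [-0.001, -0.005, 1.0]]
```

View pics/kk.png

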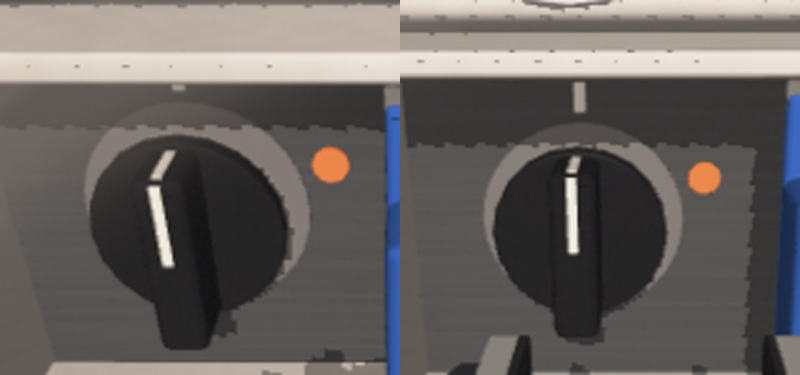

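The left knob is free and its pointer is up the slope, at left (162,225) and right (573,215). The dot is at (331,165) and (704,178). No panel covers it any more.

Run:
```python
from h import *
import pickle
a=pickle.load(open("k1.pkl","rb"));b=pickle.load(open("k2.pkl","rb"))
P={"ptrUp":((155,184),(572,178)),"ptrLo":((168,267),(574,254)),"disc":((190,225),(581,231)),"ring":((198,203),(583,212)),"dot":((331,165),(704,178)),"tick":((178,86),(579,84))}
T=Rtool();Q={}
for k,(l,r) in P.items():
    X=tri([(a,(160+l[0]/2.5,65+l[1]/2.5)),(b,(223+(r[0]-400)/2.5,113+r[1]/2.5))]);Q[k]=X
    print(k,X.round(4),"face frame rel H",(T.T@(X-H)*1000*[1,-1,-1]).round(1),(proj(b,X)-[223+(r[0]-400)/2.5,113+r[1]/2.5]).round(1))
# face z from dots: rays intersect with plane
```

```text
ptrUp [ 0.5147 -0.2065  0.0935] face frame rel H [ 27.9 -57.7 -46.1] [-0.2 -0.3]
ptrLo [ 0.4906 -0.211   0.0856] face frame rel H [  2.3 -57.9 -42.9] [-0.2 -0.2]
disc [ 0.5007 -0.2089  0.0561] face frame rel H [ -0.9 -57.6 -74. ] [-0.3 -0.4]
ring [ 0.508  -0.2081  0.048 ] face frame rel H [  2.4 -58.1 -84.5] [0.1 0.2]
dot [ 0.5283 -0.251   0.0522] face frame rel H [  15.6 -103.9  -85.9] [0. 0.]
tick [ 0.5449 -0.2053  0.0892] face frame rel H [ 53.2 -61.8 -62.6] [2.6 2.9]
```

```bash
cat >> h.py <<'E'
T=Rtool();K=H+T@(np.array([-1,58,47])/1000)
E
python3 - <<'E'
from h import *
print(K.round(4));plan(K-T[:,2]*(.056+.045),T,3)
E
```

```text
[ 0.4894 -0.2113  0.0805]
{'dx': -9.6, 'dy': -8.0, 'dz': 32.2, 'rx': -0.1, 'ry': 0.0, 'rz': -0.0}
{'dx': -9.6, 'dy': -8.1, 'dz': 32.2, 'rx': -0.1, 'ry': 0.0, 'rz': -0.0}
{'dx': -9.6, 'dy': -8.2, 'dz': 32.1, 'rx': -0.1, 'ry': 0.0, 'rz': -0.0}
```

{"op": "play_rows", "data": {"increments": [{"gripper": 0.5, "dx": -9.6, "dy": -8, "dz": 32, "rx": 0, "ry": 0, "rz": 0}, {"gripper": 0.5, "dx": -9.6, "dy": -8, "dz": 32, "rx": 0, "ry": 0, "rz": 0}, {"gripper": 0.5, "dx": -9.6, "dy": -8, "dz": 32, "rx": 0, "ry": 0, "rz": 0}, {"gripper": 0.5, "dx": 0, "dy": 0, "dz": 0, "rx": 0, "ry": 0, "rz": 0}]}}

```text
time: 8.72
ee_pos: [0.4594, -0.231, 0.1879]
orientation: [-3.113, -0.411, 0.174]
wrist_force: [-0.7, 0.8, 0.7]
opening: 0.0426
grip_force: 0.0
```

Run:
```python
from h import *
s,p,R=cur();print(s["qpos"].round(3),(R.T@T).round(3).tolist());plan(K-T[:,2]*(.056+.045),T,1)
```

```text
[ 7.560e-01  7.990e-01 -3.940e-01  2.076e+00 -9.800e-01  2.000e-03
  1.060e-01] [[1.0, 0.001, 0.025], [-0.002, 1.0, 0.029], [-0.025, -0.029, 0.999]]
{'dx': -15.3, 'dy': -13.9, 'dz': 11.1, 'rx': -1.6, 'ry': 1.4, 'rz': -0.1}
```

```bash
cat > fk.py <<'E'
from h import *
import itertools
from scipy.optimize import least_squares
D=[((1.26129571,.7070473,-.02762104,1.48495537,.02199976,.95088077,-.07550035),(.15211,-.55435,.30347),(-3.1406,0,.2678)),
((.696,.646,-.409,2.203,-.659,.001,-.328),(.42996,-.17821,.24049),(-3.11386,-.40818,.17483)),
((.249,.771,.103,2.061,-.65,.237,-.45),(.4528,-.1601,.1789),(-3.137,-.141,.174)),
((.713,.603,-.211,2.054,-.796,.24,-.086),(.4371,-.2459,.2717),(-3.136,-.435,.172)),
((.388,.717,.28,1.745,-.475,.657,-.431),(.4637,-.2881,.2571),(-3.135,-.138,.174)),
((.756,.799,-.394,2.076,-.98,.002,.106),(.4594,-.231,.1879),(-3.113,-.411,.174))]
E=lambda ax,a:Ro.from_euler(ax,a).as_matrix()
# alternating axes z y z y z y z with sign vector sg; x[0]=base yaw, x[1]=tool yaw, base xyz, L1,L2,L3, offsets e1,e2,e3
def fk(q,x,sg):
    R=E("z",x[0]);p=np.array(x[2:5]);seg={1:(x[8],0,0),2:(x[9],0,x[5]),4:(x[10],0,x[6])}
    J=[]
    for i in range(7):
        J.append((p,R[:,2]*sg[i] if i%2==0 else R[:,1]*sg[i]))
        R=R@E("zy"[i%2],sg[i]*q[i])
        if i==0:p=p+R@[x[8],0,0]
        if i==2:p=p+R@[x[9],0,x[5]]
        if i==4:p=p+R@[x[10],0,x[6]]
        if i==5:p=p+R@[x[11],0,x[7]]
    return p,R@E("z",x[1])
def res(x,sg):
    r=[]
    for q,p,o in D:
        P,R=fk(q,x,sg);r+=list(P-p)+list(.3*Ro.from_matrix(R.T@Ro.from_euler("xyz",o).as_matrix()).as_rotvec())
    return np.array(r)
if __name__=="__main__":
    out=[]
    for s in itertools.product((1,-1),repeat=4):
        for b0 in(0,-1.5,1.5,3):
            for b1 in(0,1.5,-1.5,3):
                sg=(s[0],1,s[1],1,s[2],1,s[3])
                f=least_squares(res,[b0,b1,0,0,.3,.35,.35,.2,0,0,0,0],args=(sg,),max_nfev=60);out.append((f.cost,sg,f.x))
    out.sort(key=lambda t:t[0])
    for c,sg,x in out[:3]:print(np.sqrt(2*c/36),sg,x.round(4).tolist())
E
time python3 fk.py
```

```text
0.0018126417780154058 (-1, 1, -1, 1, -1, 1, -1) [-0.0273, 1.5448, -0.0119, -0.0079, 0.3021, 0.5119, 0.2765, 0.2221, 0.0013, 0.0204, -0.0131, 0.0086]
0.001812641778015414 (-1, 1, -1, 1, -1, 1, -1) [-0.0273, 1.5448, -0.0119, -0.0079, 0.3021, 0.5119, 0.2765, 0.2221, 0.0013, 0.0204, -0.0131, 0.0086]
0.0018126417780154234 (-1, 1, -1, 1, -1, 1, -1) [-0.0273, 1.5448, -0.0119, -0.0079, 0.3021, 0.5119, 0.2765, 0.2221, 0.0013, 0.0204, -0.0131, 0.0086]
real	5m34.398s
user	5m33.778s
sys	0m0.295s
```

```bash
cat > ik.py <<'E'
from fk import *
X=np.array([-0.0273,1.5448,-0.0119,-0.0079,0.3021,0.5119,0.2765,0.2221,0.0013,0.0204,-0.0131,0.0086]);SG=(-1,1,-1,1,-1,1,-1)
lo=np.array([-2.71,-.32,-1.57,0,-1.46,0,-2.83])+.04;hi=np.array([2.71,2.16,1.52,2.45,4.6,2.02,2.83])-.04
def ik(p,R,q0,w=.003):
    f=lambda q:np.r_[(lambda P,Q:np.r_[P-p,.3*Ro.from_matrix(Q.T@R).as_rotvec()])(*fk(q,X,SG)),w*(q-q0)]
    s=least_squares(f,np.clip(q0,lo+1e-3,hi-1e-3),bounds=(lo,hi),max_nfev=60);return s.x,np.linalg.norm(s.fun[:6])
N=-T[:,2]
def pose(lean,a,h,flip=0,tip=.017):
    # tool leaned `lean` deg in warmer, gripping bar, tips `tip` below bar top; whole rotated cw by a about knob axis; h raise along normal
    R0=Rlean(lean,np.pi*flip);p0=K-R0[:,2]*(.073-tip)+h*N
    Q=Ro.from_rotvec(-N*a).as_matrix();return K+Q@(p0-K),Q@R0
E
cat > t.py <<'E'
from ik import *
q0=cur()[0]["qpos"]
rng=np.random.default_rng(0)
for lean in(25,12,0):
  for flip in(0,1):
    best={}
    for t in range(14):
        qs=q0.copy() if t==0 else q0+rng.normal(0,.5,7)
        if t%2: qs=qs.copy();qs[4]=rng.uniform(1.5,4.2);qs[5]=rng.uniform(.1,.6);qs[6]=rng.uniform(-2.5,2.5)
        p,R=pose(lean,0,.03,flip);q,e=ik(p,R,qs)
        if e>.004:continue
        er=0;first=q;m=9
        for a,h in((0,0),(0,-.009),(.4,-.009),(.8,-.009),(1.25,-.009)):
            p,R=pose(lean,a,h,flip);q,e=ik(p,R,q);er=max(er,e);m=min(m,q[5])
        k=(round(er,3),)
        if k not in best:best[k]=(first,q,m)
    for k in sorted(best)[:2]:print(lean,flip,k,best[k][0].round(2),best[k][1].round(2),round(best[k][2],2))
E
time timeout 400 python3 t.py
```

```text
25 0 (np.float64(0.0),) [ 0.7   0.86 -0.33  2.14  3.38  0.16  2.03] [ 0.75  0.97 -0.46  2.1   2.77  0.23  1.41] 0.21
25 0 (np.float64(0.037),) [ 1.05  1.12 -1.07  2.15  1.88  0.65 -2.67] [ 0.73  0.93 -0.4   1.99  0.69  0.04 -2.79] 0.04
25 1 (np.float64(0.0),) [ 0.84  0.91 -0.57  2.14  2.39  0.22 -0.09] [ 0.95  1.11 -0.88  2.11  2.05  0.52 -0.94] 0.28
12 0 (np.float64(0.0),) [ 0.38  0.82  0.08  1.99 -0.83  0.25 -0.16] [ 0.5   0.94  0.09  1.92 -1.27  0.5  -0.85] 0.18
12 1 (np.float64(0.0),) [ 0.61  0.84 -0.3   1.99  0.54  0.19  1.65] [ 0.82  0.99 -0.49  1.93 -0.03  0.16  1.13] 0.14
12 1 (np.float64(0.226),) [ 0.03  0.95  0.75  1.98 -1.4   0.73 -2.79] [ 1.26  1.31 -0.77  2.   -1.42  0.04 -2.79] 0.04
0 0 (np.float64(0.0),) [ 0.17  0.88  0.36  1.81 -0.55  0.56 -0.5 ] [ 0.44  1.02  0.29  1.72 -1.04  0.88 -1.08] 0.52
0 1 (np.float64(0.0),) [ 0.54  0.87 -0.31  1.81  0.48  0.54  1.66] [ 0.85  1.05 -0.5   1.73 -0.13  0.52  1.26] 0.5
real	0m27.074s
user	0m26.970s
sys	0m0.398s
```

Run:
```python
from ik import *
p,R=pose(10,0,.04,0,.015);plan(p,R,3)
q=cur()[0]["qpos"]
for a,h in((0,.04),(0,0),(0,-.009),(.6,-.009),(1.25,-.009)):
    q,e=ik(*pose(10,a,h,0,.015),q);print(a,h,q.round(2),round(e,4))
```

```text
{'dx': -0.0, 'dy': -4.6, 'dz': 5.2, 'rx': -0.5, 'ry': -4.5, 'rz': 0.0}
{'dx': 0.4, 'dy': -4.6, 'dz': 5.2, 'rx': -0.5, 'ry': -4.5, 'rz': 0.0}
{'dx': 0.8, 'dy': -4.7, 'dz': 5.1, 'rx': -0.5, 'ry': -4.5, 'rz': 0.0}
0 0.04 [ 0.33  0.8   0.16  1.96 -0.76  0.32 -0.24] 0.0001
0 0 [ 0.34  0.88  0.11  1.93 -0.78  0.26 -0.24] 0.0
0 -0.009 [ 0.34  0.9   0.1   1.92 -0.79  0.25 -0.23] 0.0
0.6 -0.009 [ 0.39  0.92  0.15  1.86 -0.96  0.46 -0.59] 0.0
1.25 -0.009 [ 0.48  0.95  0.13  1.89 -1.21  0.57 -0.91] 0.0
```

{"op": "play_rows", "data": {"increments": [{"gripper": 0.5, "dx": 0, "dy": -4.6, "dz": 5.2, "rx": -0.5, "ry": -4.5, "rz": 0}, {"gripper": 0.5, "dx": 0.4, "dy": -4.6, "dz": 5.2, "rx": -0.5, "ry": -4.5, "rz": 0}, {"gripper": 0.5, "dx": 0.8, "dy": -4.7, "dz": 5.1, "rx": -0.5, "ry": -4.5, "rz": 0}, {"gripper": 0.5, "dx": 0, "dy": 0, "dz": 0, "rx": 0, "ry": 0, "rz": 0}, {"gripper": 0.5, "dx": 0, "dy": 0, "dz": 0, "rx": 0, "ry": 0, "rz": 0}]}}

```text
time: 9.35
ee_pos: [0.462, -0.2169, 0.1756]
orientation: [-3.14, -0.182, 0.176]
wrist_force: [-0.5, -0.5, 0.9]
opening: 0.0427
grip_force: 0.0
```

Run:
```python
from ik import *
print(cur()[0]["qpos"].round(2))
plan(*pose(10,0,0,0,.015),3)
c=cam("wrist");cv2.imwrite("pics/w6.png",c["pixels"])
for x in (K,K+T[:,0]*.03,K-T[:,0]*.03):print(proj(c,x).round(0))
```

```text
[ 0.3   0.81  0.22  1.98 -0.91  0.33 -0.09]
{'dx': 3.6, 'dy': -0.2, 'dz': 13.5, 'rx': -0.0, 'ry': -0.1, 'rz': 0.0}
{'dx': 3.6, 'dy': -0.2, 'dz': 13.5, 'rx': -0.0, 'ry': -0.1, 'rz': 0.0}
{'dx': 3.6, 'dy': -0.2, 'dz': 13.5, 'rx': -0.0, 'ry': -0.1, 'rz': 0.0}
[320. 219.]
[320. 169.]
[320. 260.]
```

View pics/w6.png

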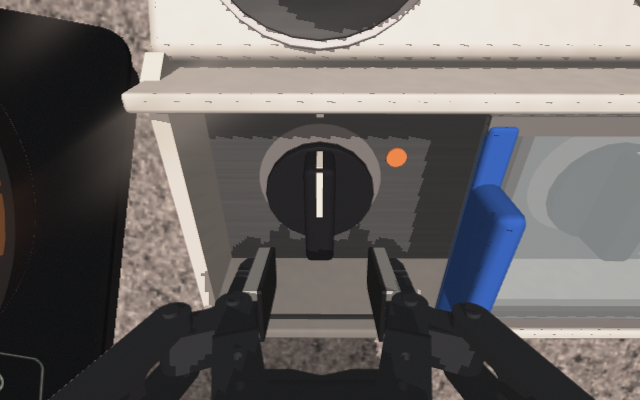

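The bar is centred between the pads (column 319, rows 165–258), as predicted. Descend and grip.

{"op": "play_rows", "data": {"increments": [{"gripper": 0.5, "dx": 3.6, "dy": -0.2, "dz": 13.5, "rx": 0, "ry": 0, "rz": 0}, {"gripper": 0.5, "dx": 3.6, "dy": -0.2, "dz": 13.5, "rx": 0, "ry": 0, "rz": 0}, {"gripper": 0.5, "dx": 3.6, "dy": -0.2, "dz": 13.5, "rx": 0, "ry": -0.2, "rz": 0}, {"gripper": 0.5, "dx": 0, "dy": 0, "dz": 0, "rx": 0, "ry": 0, "rz": 0}]}}

```text
time: 9.9
ee_pos: [0.4796, -0.2126, 0.136]
orientation: [-3.139, -0.175, 0.177]
wrist_force: [-0.3, -1.2, -0.4]
opening: 0.0426
grip_force: 0.0
```

{"op": "play_rows", "data": {"grip_force": 50, "increments": [{"gripper": 0, "dx": 0, "dy": 0, "dz": 0, "rx": 0, "ry": 0, "rz": 0}, {"gripper": 0, "dx": 0, "dy": 0, "dz": 0, "rx": 0, "ry": 0, "rz": 0}, {"gripper": 0, "dx": 0, "dy": 0, "dz": 0, "rx": 0, "ry": 0, "rz": 0}]}}

```text
time: 10.28
ee_pos: [0.4796, -0.2128, 0.1376]
orientation: [-3.14, -0.177, 0.177]
wrist_force: [-1.8, 1.8, 2.4]
opening: 0.0147
grip_force: 51.5
```

Run:
```python
from ik import *
s,p,R=cur();print(s["qpos"].round(2),s["wrist_force"].round(1),s["opening"],s["grip_force"]);p0,R0=pose(10,0,0,0,.015);print("err tool",(R.T@(p0-p)*1000).round(1))
print("8mm push",(R.T@(T[:,2])*8).round(2))
```

```text
[ 0.32  0.89  0.16  1.95 -0.95  0.27 -0.07] [-1.8  1.8  2.4] 0.014716009053404696 51.52783513069153
err tool [-0.2  0.2 -0. ]
8mm push [2.05 0.02 7.73]
```

{"op": "play_rows", "data": {"increments": [{"gripper": 0, "dx": 1.2, "dy": 0, "dz": 4.4, "rx": 0, "ry": 0, "rz": 0}, {"gripper": 0, "dx": 1.2, "dy": 0, "dz": 4.4, "rx": 0, "ry": 0, "rz": 0}, {"gripper": 0, "dx": 0, "dy": 0, "dz": 0, "rx": 0, "ry": 0, "rz": 0}]}}

```text
time: 10.65
ee_pos: [0.4833, -0.2122, 0.1294]
orientation: [-3.14, -0.177, 0.176]
wrist_force: [-8.6, 2.2, 18.4]
opening: 0.0146
grip_force: 53.7
```

Run:
```python
from ik import *
s,p,R=cur();p0,R0=pose(10,0,0,0,.015);print("pushed mm",np.dot(p-np.array([.4796,-.2128,.1376]),T[:,2])*1000,"force along normal",s["wrist_force"]@N,s["qpos"].round(2))
# rows: rotate about knob axis by 72 deg in 9 rows
n=10
for k in range(n):
    a0,a1=np.radians(73)*k/n,np.radians(73)*(k+1)/n
    Qa=Ro.from_rotvec(-N*a0).as_matrix();Qb=Ro.from_rotvec(-N*a1).as_matrix()
    pa,pb=K+Qa@(p-K),K+Qb@(p-K);Ra,Rb=Qa@R,Qb@R
    print((Ra.T@(pb-pa)*1000).round(2),np.degrees(Ro.from_matrix(Ra.T@Rb).as_rotvec()).round(2))
```

```text
pushed mm 9.069603899660546 force along normal 20.138577337098106 [ 0.32  0.9   0.14  1.94 -0.96  0.26 -0.06]
[-0.1   1.93  0.02] [1.87 0.01 7.06]
[-0.1   1.93  0.02] [1.87 0.01 7.06]
[-0.1   1.93  0.02] [1.87 0.01 7.06]
[-0.1   1.93  0.02] [1.87 0.01 7.06]
[-0.1   1.93  0.02] [1.87 0.01 7.06]
[-0.1   1.93  0.02] [1.87 0.01 7.06]
[-0.1   1.93  0.02] [1.87 0.01 7.06]
[-0.1   1.93  0.02] [1.87 0.01 7.06]
[-0.1   1.93  0.02] [1.87 0.01 7.06]
[-0.1   1.93  0.02] [1.87 0.01 7.06]
```

{"op": "play_rows", "data": {"increments": [{"gripper": 0, "dx": -0.1, "dy": 1.93, "dz": 0, "rx": 1.87, "ry": 0, "rz": 7.06}, {"gripper": 0, "dx": -0.1, "dy": 1.93, "dz": 0, "rx": 1.87, "ry": 0, "rz": 7.06}, {"gripper": 0, "dx": -0.1, "dy": 1.93, "dz": 0, "rx": 1.87, "ry": 0, "rz": 7.06}, {"gripper": 0, "dx": -0.1, "dy": 1.93, "dz": 0, "rx": 1.87, "ry": 0, "rz": 7.06}]}}

```text
time: 11.15
ee_pos: [0.483, -0.2191, 0.1286]
orientation: [-2.928, -0.122, -0.322]
wrist_force: [-10.4, 5.5, 18.4]
opening: 0.0145
grip_force: 53.7
```

```bash
cat > rot.py <<'E'
from ik import *
s,p,R=cur();Rs=Ro.from_euler("xyz",[-3.14,-.177,.176]).as_matrix();ps=np.array([.4833,-.2122,.1294])
w=Ro.from_matrix(R@Rs.T).as_rotvec();print("turn about axis deg",np.degrees(w@-N),"off",np.degrees(w+N*(w@-N)).round(1))
Q=Ro.from_rotvec(-N*(w@-N)).as_matrix();print("pos err mm tool",(R.T@(p-(K+Q@(ps-K)))*1000).round(1),"Fn",s["wrist_force"]@N,"torque",s["ft_torque"].round(2),s["qpos"].round(2))
E
python3 rot.py
```

```text
turn about axis deg 29.406909133020193 off [0.1 0.1 0. ]
pos err mm tool [-0.2 -0.7  0.1] Fn 20.567375157576357 torque [1.73 1.51 0.66] [ 0.33  0.93  0.25  1.89 -1.09  0.49 -0.38]
```

Passing the safety stop smoothly. Continue to about 71°.

{"op": "play_rows", "data": {"increments": [{"gripper": 0, "dx": -0.1, "dy": 1.93, "dz": 0, "rx": 1.87, "ry": 0, "rz": 7.06}, {"gripper": 0, "dx": -0.1, "dy": 1.93, "dz": 0, "rx": 1.87, "ry": 0, "rz": 7.06}, {"gripper": 0, "dx": -0.1, "dy": 1.93, "dz": 0, "rx": 1.87, "ry": 0, "rz": 7.06}, {"gripper": 0, "dx": -0.1, "dy": 1.93, "dz": 0, "rx": 1.87, "ry": 0, "rz": 7.06}]}}

```text
time: 11.65
ee_pos: [0.4795, -0.2249, 0.1266]
orientation: [-2.77, 0.023, -0.793]
wrist_force: [-7.4, 8.8, 18.6]
opening: 0.0144
grip_force: 53.4
```

{"op": "play_rows", "data": {"increments": [{"gripper": 0, "dx": -0.1, "dy": 1.93, "dz": 0, "rx": 1.87, "ry": 0, "rz": 7.06}, {"gripper": 0, "dx": -0.1, "dy": 1.4, "dz": 0, "rx": 1.3, "ry": 0, "rz": 5}, {"gripper": 0, "dx": 0, "dy": 0, "dz": 0, "rx": 0, "ry": 0, "rz": 0}]}}

```text
time: 12.02
ee_pos: [0.4773, -0.2265, 0.1254]
orientation: [-2.726, 0.103, -0.985]
wrist_force: [-4.2, 9.1, 19.2]
opening: 0.0148
grip_force: 53.2
```

```bash
python3 rot.py
python3 - <<'E'
from ik import *
s,p,R=cur();print("out 10mm",(R.T@N*10).round(2))
E
```

```text
turn about axis deg 70.94864804410103 off [0.1 0.2 0.1]
pos err mm tool [-1.  -1.1  0.4] Fn 18.488461761099106 torque [ 2.77 -0.09  0.88] [ 0.42  0.97  0.27  1.91 -1.32  0.66 -0.78]
out 10mm [-2.61 -0.02 -9.65]
```

{"op": "play_rows", "data": {"increments": [{"gripper": 0, "dx": -1.2, "dy": 0, "dz": -4.4, "rx": 0, "ry": 0, "rz": 0}, {"gripper": 0, "dx": -1.2, "dy": 0, "dz": -4.4, "rx": 0, "ry": 0, "rz": 0}, {"gripper": 0, "dx": 0, "dy": 0, "dz": 0, "rx": 0, "ry": 0, "rz": 0}, {"gripper": 0.4, "dx": 0, "dy": 0, "dz": 0, "rx": 0, "ry": 0, "rz": 0}, {"gripper": 0.4, "dx": 0, "dy": 0, "dz": 0, "rx": 0, "ry": 0, "rz": 0}]}}

```text
time: 12.65
ee_pos: [0.4731, -0.2289, 0.133]
orientation: [-2.73, 0.1, -0.986]
wrist_force: [-0.0, -0.1, -0.8]
opening: 0.0342
grip_force: 0.0
```

{"op": "play_rows", "data": {"increments": [{"gripper": 0.4, "dx": -3, "dy": 0, "dz": -11, "rx": 0, "ry": 0, "rz": 0}, {"gripper": 0.4, "dx": -5, "dy": 0, "dz": -19, "rx": 0, "ry": 0, "rz": 0}, {"gripper": 0.4, "dx": -10, "dy": 0, "dz": -36, "rx": 0, "ry": 0, "rz": 0}, {"gripper": 0.4, "dx": -10, "dy": 0, "dz": -36, "rx": 0, "ry": 0, "rz": 0}]}}

```text
time: 13.15
ee_pos: [0.4277, -0.2359, 0.231]
orientation: [-2.73, 0.1, -0.987]
wrist_force: [1.1, -0.4, 0.5]
opening: 0.0341
grip_force: 0.0
```

Run:
```python
from ik import *
o=[]
for n in("wrist","scene"):
    c=cam(n);u,v=proj(c,K).astype(int);w=110 if n=="wrist" else 45;print(n,u,v)
    u0,v0=max(u-w,0),max(v-w,0);o.append(cv2.resize(c["pixels"][v0:v0+2*w,u0:u0+2*w],(400,400),interpolation=2))
cv2.imwrite("pics/kdone.png",np.hstack(o))
# next: above left handle opened position
Ho=np.array([.4751,-.2867,.1788]);R=Rlean(8)
plan(Ho-R[:,2]*.05,R,7);print(cur()[0]["qpos"].round(2))
```

```text
wrist 319 160
scene 291 258
{'dx': 9.3, 'dy': -0.9, 'dz': 0.1, 'rx': -2.8, 'ry': -0.3, 'rz': -9.7}
{'dx': 9.3, 'dy': 0.7, 'dz': 0.0, 'rx': -2.8, 'ry': -0.3, 'rz': -9.7}
{'dx': 9.1, 'dy': 2.3, 'dz': 0.1, 'rx': -2.8, 'ry': -0.3, 'rz': -9.7}
{'dx': 8.5, 'dy': 3.8, 'dz': 0.2, 'rx': -2.8, 'ry': -0.3, 'rz': -9.7}
{'dx': 7.8, 'dy': 5.2, 'dz': 0.3, 'rx': -2.8, 'ry': -0.3, 'rz': -9.7}
{'dx': 6.8, 'dy': 6.4, 'dz': 0.6, 'rx': -2.8, 'ry': -0.3, 'rz': -9.7}
{'dx': 5.6, 'dy': 7.4, 'dz': 0.9, 'rx': -2.8, 'ry': -0.3, 'rz': -9.7}
[ 0.42  0.75  0.39  1.97 -1.1   0.79 -0.94]
```

View pics/kdone.png

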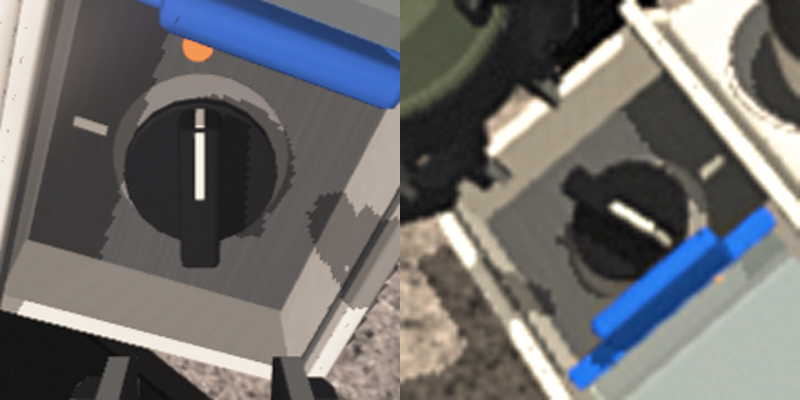

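The pointer (200,165) lines up with the orange dot (197,48), and the knob stands out. Now back to the left guard's handle.

{"op": "play_rows", "data": {"increments": [{"gripper": 0.6, "dx": 9.3, "dy": -0.9, "dz": 0, "rx": -2.8, "ry": -0.3, "rz": -9.7}, {"gripper": 0.6, "dx": 9.3, "dy": 0.7, "dz": 0, "rx": -2.8, "ry": -0.3, "rz": -9.7}, {"gripper": 0.6, "dx": 9.1, "dy": 2.3, "dz": 0, "rx": -2.8, "ry": -0.3, "rz": -9.7}, {"gripper": 0.6, "dx": 8.5, "dy": 3.8, "dz": 0, "rx": -2.8, "ry": -0.3, "rz": -9.7}, {"gripper": 0.6, "dx": 7.8, "dy": 5.2, "dz": 0, "rx": -2.8, "ry": -0.3, "rz": -9.7}]}}

```text
time: 13.88
ee_pos: [0.4577, -0.2726, 0.2267]
orientation: [-3.0, -0.119, -0.163]
wrist_force: [-0.8, 0.4, 0.2]
opening: 0.0515
grip_force: 0.0
```

{"op": "play_rows", "data": {"increments": [{"gripper": 0.6, "dx": 6.8, "dy": 6.4, "dz": 0.6, "rx": -2.8, "ry": -0.3, "rz": -9.7}, {"gripper": 0.6, "dx": 5.6, "dy": 7.4, "dz": 0.9, "rx": -2.8, "ry": -0.3, "rz": -9.7}, {"gripper": 0.6, "dx": 0, "dy": 0, "dz": 0, "rx": 0, "ry": 0, "rz": 0}, {"gripper": 0.6, "dx": 0, "dy": 0, "dz": 0, "rx": 0, "ry": 0, "rz": 0}]}}

```text
time: 14.38
ee_pos: [0.4689, -0.2869, 0.2251]
orientation: [-3.138, -0.133, 0.168]
wrist_force: [-0.6, -0.2, 0.7]
opening: 0.0511
grip_force: 0.0
```

Run:
```python
from ik import *
plan(np.array([.4751,-.2867,.1788]),Rlean(8),3);print(cur()[0]["qpos"].round(2))
c=cam("wrist");h=cv2.cvtColor(c["pixels"],cv2.COLOR_BGR2HSV);m=cv2.inRange(h,(105,150,60),(125,255,255));m[:,420:]=0
x=np.where(m[200:260].any(0))[0];print(x.min(),x.max(),proj(c,H+Rw()@[0,-.129,0]))
```

```text
{'dx': -0.0, 'dy': 0.3, 'dz': 15.6, 'rx': -0.1, 'ry': 0.1, 'rz': -0.1}
{'dx': -0.0, 'dy': 0.3, 'dz': 15.6, 'rx': -0.1, 'ry': 0.1, 'rz': -0.1}
{'dx': -0.1, 'dy': 0.3, 'dz': 15.6, 'rx': -0.1, 'ry': 0.1, 'rz': -0.1}
[ 0.35  0.78  0.34  1.77 -0.6   0.61 -0.32]
312 333 [322.08290134 231.66603075]
```

{"op": "play_rows", "data": {"increments": [{"gripper": 0.6, "dx": 0, "dy": 0.3, "dz": 15.5, "rx": 0, "ry": 0, "rz": -0.1}, {"gripper": 0.6, "dx": 0, "dy": 0.3, "dz": 15.5, "rx": 0, "ry": 0, "rz": -0.1}, {"gripper": 0.6, "dx": 0, "dy": 0.3, "dz": 15.5, "rx": 0, "ry": 0, "rz": -0.1}, {"gripper": 0.6, "dx": 0, "dy": 0, "dz": 0, "rx": 0, "ry": 0, "rz": 0}]}}

```text
time: 14.92
ee_pos: [0.4752, -0.2865, 0.1774]
orientation: [-3.139, -0.132, 0.177]
wrist_force: [0.0, -0.1, 0.8]
opening: 0.0514
grip_force: 0.0
```

{"op": "play_rows", "data": {"grip_force": 25, "increments": [{"gripper": 0, "dx": 0, "dy": 0, "dz": 0, "rx": 0, "ry": 0, "rz": 0}, {"gripper": 0, "dx": 0, "dy": 0, "dz": 0, "rx": 0, "ry": 0, "rz": 0}, {"gripper": 0, "dx": 0, "dy": 0, "dz": 0, "rx": 0, "ry": 0, "rz": 0}, {"gripper": 0, "dx": 0, "dy": -10, "dz": 0, "rx": 0, "ry": 0, "rz": 0}, {"gripper": 0, "dx": 0, "dy": -15, "dz": 0, "rx": 0, "ry": 0, "rz": 0}]}}

```text
time: 15.55
ee_pos: [0.4712, -0.2618, 0.1794]
orientation: [-3.141, -0.134, 0.177]
wrist_force: [1.0, -1.9, 4.2]
opening: 0.0114
grip_force: 29.9
```

{"op": "play_rows", "data": {"increments": [{"gripper": 0, "dx": 0, "dy": -20, "dz": 0, "rx": 0, "ry": 0, "rz": 0}, {"gripper": 0, "dx": 0, "dy": -20, "dz": 0, "rx": 0, "ry": 0, "rz": 0}, {"gripper": 0, "dx": 0, "dy": -20, "dz": 0, "rx": 0, "ry": 0, "rz": 0}, {"gripper": 0, "dx": 0, "dy": -20, "dz": 0, "rx": 0, "ry": 0, "rz": 0}, {"gripper": 0, "dx": 0, "dy": -15, "dz": 0, "rx": 0, "ry": 0, "rz": 0}]}}

```text
time: 16.18
ee_pos: [0.4545, -0.1675, 0.1794]
orientation: [-3.141, -0.134, 0.178]
wrist_force: [6.3, -1.0, 0.3]
opening: 0.0114
grip_force: 29.2
```

Run:
```python
from ik import *
s,p,R=cur();print(s["qpos"].round(2),s["wrist_force"].round(1),s["opening"],s["grip_force"],"remaining tool mm",(R.T@(np.array([.4528,-.1601,.1789])-p)*1000).round(1))
```

```text
[ 0.22  0.78  0.18  2.04 -0.76  0.28 -0.32] [ 6.3 -1.   0.3] 0.011397068831637703 29.19607311487198 remaining tool mm [-0.4 -7.6  0.4]
```

{"op": "play_rows", "data": {"increments": [{"gripper": 0, "dx": 0, "dy": -5, "dz": 0, "rx": 0, "ry": 0, "rz": 0}, {"gripper": 0, "dx": 0, "dy": -3.5, "dz": 0, "rx": 0, "ry": 0, "rz": 0}, {"gripper": 0, "dx": 0, "dy": 0, "dz": 0, "rx": 0, "ry": 0, "rz": 0}]}}

```text
time: 16.55
ee_pos: [0.4532, -0.1602, 0.1793]
orientation: [-3.141, -0.134, 0.178]
wrist_force: [5.7, 1.1, 6.7]
opening: 0.0111
grip_force: 29.9
```

{"op": "play_rows", "data": {"increments": [{"gripper": 0.5, "dx": 0, "dy": 0, "dz": 0, "rx": 0, "ry": 0, "rz": 0}, {"gripper": 0.5, "dx": 0, "dy": 0, "dz": 0, "rx": 0, "ry": 0, "rz": 0}, {"gripper": 0.5, "dx": 0, "dy": 0, "dz": -30, "rx": 0, "ry": 0, "rz": 0}, {"gripper": 0.5, "dx": 0, "dy": 0, "dz": -50, "rx": 0, "ry": 0, "rz": 0}, {"gripper": 0.5, "dx": 0, "dy": 20, "dz": -40, "rx": 0, "ry": 0, "rz": 0}]}}

```text
time: 17.18
ee_pos: [0.4401, -0.1824, 0.2995]
orientation: [-3.14, -0.132, 0.179]
wrist_force: [0.2, 0.9, -0.1]
opening: 0.0423
grip_force: 0.0
```

{"op": "play_rows", "data": {"increments": [{"gripper": 0.5, "dx": 0, "dy": 30, "dz": -10, "rx": 0, "ry": 0, "rz": 0}, {"gripper": 0.5, "dx": 0, "dy": 30, "dz": 0, "rx": 0, "ry": 0, "rz": 0}, {"gripper": 0.5, "dx": 0, "dy": 0, "dz": 0, "rx": 0, "ry": 0, "rz": 0}, {"gripper": 0.5, "dx": 0, "dy": 0, "dz": 0, "rx": 0, "ry": 0, "rz": 0}]}}

```text
time: 17.68
ee_pos: [0.4497, -0.2418, 0.3075]
orientation: [-3.139, -0.133, 0.177]
wrist_force: [0.4, 1.0, 0.4]
opening: 0.0426
grip_force: 0.0
```

Run:
```python
from ik import *
c=cam("wrist");cv2.imwrite("pics/end.png",c["pixels"])
s=cam("scene");h=cv2.cvtColor(s["pixels"],cv2.COLOR_BGR2HSV);m=cv2.inRange(h,(105,150,60),(125,255,255));k,l,st,ce=cv2.connectedComponentsWithStats(m)
print([(st[i].tolist(),ce[i].round(1).tolist()) for i in range(1,k) if st[i,4]>100]);print("was 274.6 235.1 / 352.4 342.2")
for q in("mug","tin","salt_shaker","spice_jar"):print(q,spot(q,s,1))
print(proj(c,H))
```

```text
[([339, 165, 17, 22, 309], [347.0, 175.7]), ([256, 227, 24, 29, 259], [268.8, 240.5]), ([328, 320, 52, 47, 628], [352.4, 342.2])]
was 274.6 235.1 / 352.4 342.2
mug [(0.8, [330.0, 184.0, 369.0, 236.0])]
tin [(0.57, [376.0, 244.0, 415.0, 295.0])]
salt_shaker [(0.76, [302.0, 177.0, 323.0, 203.0])]
spice_jar [(0.81, [335.0, 162.0, 354.0, 186.0])]
[219.11324076 186.89473263]
```

View pics/end.png

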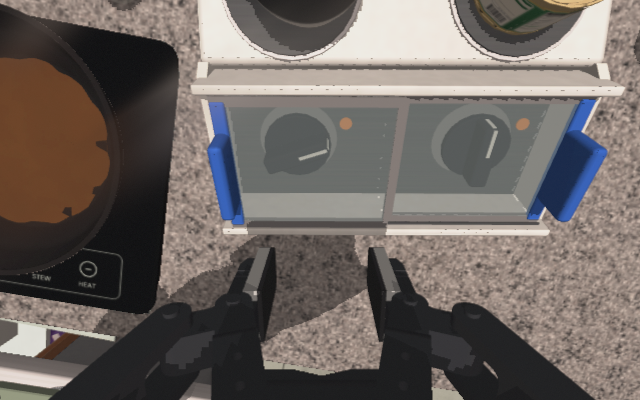

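Both panels are shut and both blue fins are in place: (222,175), and (575,175), which has not moved. The left pointer is at (328,152) towards the dot, and the right one is still up. I'll check the bar angle by projection, then hand in.

Run:
```python
from ik import *
c=cam("wrist")
for a in(60,70,80):
    d=T[:,0]*np.cos(np.radians(a))+T[:,1]*np.sin(np.radians(a))
    print(a,proj(c,K+.03*d).round(0),proj(c,K-.03*d).round(0))
```

```text
60 [325. 144.] [269. 173.]
70 [327. 149.] [266. 168.]
80 [329. 154.] [264. 164.]
```

```bash
python3 -c "
from h import *
print(workorder.hand_in())"
```

```text
the job is handed in; nothing more can be done
None
```

I switched on the mug's left warming plate: its knob was pushed in, turned to the orange dot (about 70°) and sprang back out. I then slid the left guard shut, with the right knob left off and the other items where they were, and handed the job in at about 18 s of the 58 s; no verdict came back.

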